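# Put the mixed-up lids back on their own storage jars

### The arm

A 6-joint arm with a two-finger parallel gripper is mounted at the origin on a cart in front of the work surface, level with it; the furniture and walls round the work are solid. World frame = base frame: x ahead of the robot, y to its left, z up, the work surface at z = 0. Lengths are in m, angles in rad, forces in N, time in s.
With the tool pointing down it reaches from about 0.375 to 0.975 m from the base axis. Payload 3.8 kg.
Tool frame: the origin (TCP) lies at the very end of the fingers, on their centre line; the grasp point (between the pads) lies 19 mm behind it; z points along the fingers, y is the line along which they close (so a half turn about z gives the same grasp; the last joint's range is limited). The gripper opens to 85 mm and grips with 20 to 120 N. Pads are 22 mm wide; open, the fingers measure 114 mm over their backs; the gripper's body (76 mm by 85 mm) begins 54 mm behind the grasp point. The pads swing forward as they close: fully open they stand 13 mm farther back than shut.
Start: joints at [-1.271, 0.264, 1.604, -0, 1.274, -0.037], TCP at [0.223, -0.637, 0.231] pointing down, gripper open.
Joint ranges: [-2.63, 2.63], [-0.94, 2.18], [0.31, 2.57], [-1.31, 4.45], [0, 2.66], [-2.55, 2.55]. Speed limits (rad/s): [2.57, 2.57, 3.14, 3.14, 3.14, 3.14].

### API

Orientations are given as a unit quaternion [x, y, z, w].
In Python, from bench import r, grab_frame, camera_params, nets gives the robot as it stands. The module is installed in compiled form; this text tells all that it offers.
- The arm moves only by the shell command python3 -m inch 'ROWS' [FORCE]. ROWS is JSON, a list of rows, each an object with "fingers": the closure, from -1 (fully open) to 1 (shut); "dp": the shift along the tool's x, y, z in mm, a list of three; "rotation": the turn, a rotation vector about the tool's x, y, z in degrees, a list of three. In form: [{"fingers": fingers, "dp": [tx, ty, tz], "rotation": [rx, ry, rz]}, ...]. A call has exactly 8 rows; each row shifts and turns the commanded pose from where the row before left it, along the tool's axes as they then stand; what a row does not reach is not made up. A row lasts 1/10 s, in which the tool goes at most 50 mm and 8.59 degrees, less where a joint would pass 70% of its speed; a pose out of reach is approached as far as the arm can. A call with a gripper value outside its range is refused whole. The fingers move at their own pace and stop on an object; FORCE is the grip in N (left out, the last holds). Time passes only in rows, so rows that do not move let the fingers close, or fill a call up. It gives the time, the measured TCP pose, the force, the opening and the grip force at its end, in the units of the state.
- r.read_state(): the state, without advancing time (a new reading comes with each control period).
- grab_frame(name): name is "scene" or "side" or "wrist"; returns the picture (400x640x3 uint8, red, green, blue); there is no depth.
- camera_params(name): a dict with "fx", "fy", "cx", "cy" (pixels), "k1" (the pictures are not rectified: a ray, as slopes to the right and down, at radius r is drawn at 1 + k1 r^2 times it, then the intrinsics apply), "origin" and "rotation" of the camera in the world. Camera axes: x right, y up, looking along -z (the intrinsics and any distortion apply to the point x, -y, -z); pixel columns grow to the right and rows downward; lengths in m; the calibration is good to about 2 mm. A picture is of the moment at which its call begins: read the wrist's pose just before it. camera_params takes no time and is no camera call; for the wrist camera it gives the pose at the moment of the call.
- r.finish_job(): hands the job in; it is judged then, once.
Trained networks look in the newest picture that a camera, given by its name, has taken for a name from the list of things; names that differ only in an ending like _2 or _b are one class to them, and where a whole thing is asked for, a point or a joint stands for the part that bears it (a point fixed in the world has none). Each returns a list of dicts, best first, with "conf" (0 to 1); they miss things now and then, are a little off and sometimes report something else, mostly with a low value. They report only what shows in the picture. A call takes as long as a camera call. They do not tell look-alikes from the thing itself.
- nets.masks_of(camera, target): "mask" (400x640 bool, what is visible of it).
- nets.pinpoint(camera, target): "position" ([x, y, z] in m, in world coordinates, good to about 4 mm: a listed point, or the origin of a listed thing).
The state is a dict: "t": time; "q": joint angles; "qvel": joint speeds; "joint_efforts": joint torques, N m; "ee_pos": TCP position; "orientation": TCP orientation; "ft_force": force on the tool from outside, world axes, zero at the start; "torque": the same for the moment, N m; "grip_width": finger opening in m; "gripper_force": force on a finger pad.
Only numpy, scipy, OpenCV 4.12 (cv2) and the standard library are available. Lean on these libraries where they do the work, as an engineer would, in place of code of your own. Each camera call takes 0.05 s, during which the arm holds its last target. There are 200 camera calls.

### The job

After the washing-up the wooden lids of the three terracotta jars were put back on the wrong jars, and none of them closes. Put every lid on its own jar (small lid on the small jar, medium on medium, large on large) so that it sits level and right down over the neck; the empty cork mat is a handy place to put a lid aside meanwhile. Leave the jars standing where they are, and do not disturb the pepper mill, the match carton or the soap bottle.

Things in the scene. Friction and masses are not known exactly. Their poses are not given: they have to be found in the camera images.
- lid_small: small round wooden lid, flat top 49 mm wide, with a knob 16 mm wide to lift it by and a skirt below (inside 43 mm, 3 mm thick). Heights: skirt 0-10 mm, flat top 10-15, stem to 18, knob 18-33. Origin: centre of the skirt's lower edge, z up. Same from all round.
- lid_medium: medium round wooden lid, flat top 59 mm wide, with a knob 18 mm wide to lift it by and a skirt below (inside 53 mm, 3 mm thick). Heights: skirt 0-10 mm, flat top 10-15, stem to 18, knob 18-33. Origin: centre of the skirt's lower edge, z up. Same from all round.
- lid_large: large round wooden lid, flat top 69 mm wide, with a knob 20 mm wide to lift it by and a skirt below (inside 63 mm, 3 mm thick). Heights: skirt 0-10 mm, flat top 10-15, stem to 18, knob 18-33. Origin: centre of the skirt's lower edge, z up. Same from all round.
- jar_small: small terracotta jar, belly 66 mm wide, loose but full and heavy. Shoulder 62 mm high, rim 74 mm; neck 36 mm wide at the shoulder, 28 at the rim (a lid within about 6 mm of centre slips on). Seated, lid_small lies on the rim, its origin 64 mm above the jar's. Origin: centre of foot, z up. At first lid_medium lies loose on it.
- jar_medium: medium terracotta jar, belly 78 mm wide, loose but full and heavy. Shoulder 80 mm high, rim 92 mm; neck 46 mm wide at the shoulder, 38 at the rim (a lid within about 6 mm of centre slips on). Seated, lid_medium lies on the rim, its origin 82 mm above the jar's. Origin: centre of foot, z up. At first lid_large lies loose on it.
- jar_large: large terracotta jar, belly 92 mm wide, loose but full and heavy. Shoulder 100 mm high, rim 112 mm; neck 56 mm wide at the shoulder, 48 at the rim (a lid within about 6 mm of centre slips on). Seated, lid_large lies on the rim, its origin 102 mm above the jar's. Origin: centre of foot, z up. At first lid_small lies on its rim, too narrow for the neck.
- cork_mat: round cork mat, 96 mm wide, 5 mm thick, fixed, empty at first: a clear place for a lid. Origin: centre of its underside. Jars and mat share four shuffled places 13 cm or more apart; the straight way between any two is clear above 0.2 m. Bottles up to 0.27 m stand between robot and jars; a thin flag pole, a big pot, a blender and a pink flask, up to 0.44 m, on the right.
- pepper_mill: turned wooden pepper mill with a metal nut on top, 58 mm in diameter, 160 mm tall, standing loose between the jars; a bystander. Origin: centre of its foot.
- match_carton: small blue match carton, 34 x 52 x 14 mm, lying loose on the worktop; a bystander. Origin: centre of its underside.
- soap_bottle: small clear pale blue bottle of dish soap, 39 x 47 x 130 mm, standing loose behind the jars; a bystander. Origin: centre of its foot.
There are look-alikes about, which are no part of the job. What is shaped like the lid_small but black is not meant.

How it is judged:
By the outcome, as a careful person would: the job done as asked, in the order asked, and still so for the second after the job is handed in, with the robot touching nothing.
It also fails if it takes over 102 s, if anything falls off the work surface, if the arm or the gripper's body presses on something with over 40 N, if the wrist force passes 120 N, or if a joint passes its speed limit or range.

## Working session

There is one attempt and no reset: what is moved stays moved. The work goes in short steps, Python scripts to look and compute and a shell command to move; the robot and the scene stay as the last step left them, time stands still between calls to the robot, and variables do not carry over. Pictures are saved under pics/ and viewed, at most 16 in all, crops included, and the job is handed in when it is done.

```bash
mkdir -p pics; ls; python3 - <<'E'
from bench import r, grab_frame, camera_params, nets
import cv2
for c in ("scene","side"):
    f=grab_frame(c); cv2.imwrite(f"pics/{c}0.png",cv2.cvtColor(f,cv2.COLOR_RGB2BGR))
    for n in ["lid_small","lid_medium","lid_large","jar_small","jar_medium","jar_large","cork_mat","pepper_mill","match_carton","soap_bottle"]:
        print(c,n,[(round(d["conf"],2),[round(float(x),3) for x in d["position"]]) for d in nets.pinpoint(c,n)[:4]])
    p=camera_params(c); print({k:(v if not hasattr(v,'tolist') else v.tolist()) for k,v in p.items()})
s=r.read_state(); print(s["t"],s["ee_pos"],s["orientation"])
E
```

```text
pics
scene lid_small [(0.88, [0.568, 0.227, 0.111]), (0.63, [0.657, -0.046, -0.004])]
scene lid_medium [(0.89, [0.638, 0.061, 0.063])]
scene lid_large [(0.83, [0.468, -0.18, 0.08]), (0.36, [0.561, -0.099, 0.001])]
scene jar_small [(0.78, [0.639, 0.059, 0.002]), (0.56, [0.569, 0.234, -0.002])]
scene jar_medium [(0.81, [0.464, -0.178, 0.001])]
scene jar_large [(0.56, [0.569, 0.231, 0.001])]
scene cork_mat [(0.92, [0.465, -0.012, 0.006])]
scene pepper_mill []
scene match_carton [(0.79, [0.566, -0.1, -0.0]), (0.37, [0.466, -0.177, 0.004])]
scene soap_bottle [(0.58, [0.74, 0.118, 0.002])]
{'fx': 508.87101525248323, 'fy': 508.87101525248323, 'cx': 316.53149009725854, 'cy': 200.61339339142208, 'k1': -0.027340652865387297, 'origin': [0.21662731582697323, -0.6207530754619734, 0.8052223749768944], 'rotation': [0.3726238211891493, -0.10388512051761008, -0.24993461731773303, 0.887632838894369]}
side lid_small [(0.77, [0.723, 0.234, 0.003]), (0.73, [0.569, 0.228, 0.114]), (0.43, [0.656, -0.048, 0.0])]
side lid_medium [(0.64, [0.64, 0.063, 0.07])]
side lid_large [(0.94, [0.465, -0.181, 0.077])]
side jar_small [(0.55, [0.64, 0.062, -0.002])]
side jar_medium [(0.8, [0.465, -0.179, 0.001])]
side jar_large [(0.86, [0.568, 0.227, -0.001])]
side cork_mat [(0.67, [0.463, -0.014, 0.002])]
side pepper_mill [(0.81, [0.464, 0.127, -0.002])]
side match_carton [(0.55, [0.567, -0.099, -0.001]), (0.23, [0.741, 0.115, 0.001])]
side soap_bottle [(0.74, [0.74, 0.116, -0.002])]
{'fx': 409.0482845119579, 'fy': 409.0482845119579, 'cx': 314.3569042505367, 'cy': 198.21170373351103, 'k1': -0.05298039157476927, 'origin': [0.3854102097485588, 0.7571233425306467, 0.49926818799328176], 'rotation': [-0.07000008680102343, 0.5229336884110423, 0.8421431253988343, -0.11151368398611729]}
1.1 [ 0.22307718 -0.6370737   0.23128151] [9.85852956e-01 1.67612499e-01 8.50817370e-06 1.24110930e-05]
```

View pics/scene0.png

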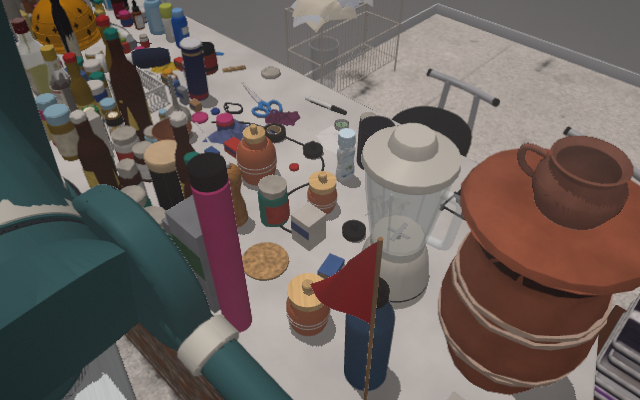

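View pics/side0.png

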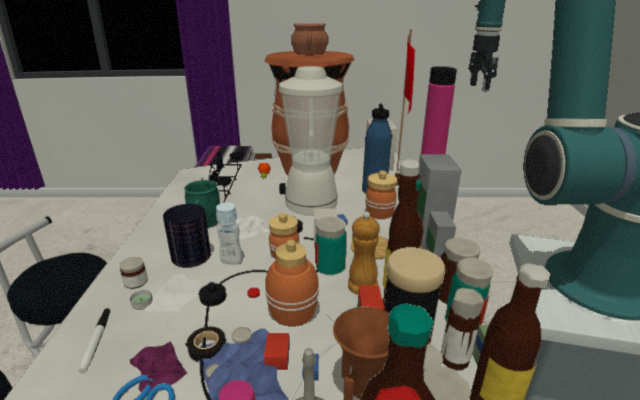

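Scene picture: jars at (256,155) large, (322,190) small, (308,305) medium, mat at (265,260), mill at (237,190). lid_small candidates are the wooden one on the large jar (256,132) and black look-alikes at (313,150) and (353,230). The wooden one fits. I'll confirm it in a crop and locate the obstacles.

```bash
cat > h.py <<'E'
from bench import r, grab_frame, camera_params, nets
import numpy as np, cv2
from scipy.spatial.transform import Rotation as R
def ray(c,u,v,p=None):
    p=p or camera_params(c)
    K=np.array([[p["fx"],0,p["cx"]],[0,p["fy"],p["cy"]],[0,0,1]]);
    a=cv2.undistortPoints(np.array([[[u,v]]],float),K,np.array([p["k1"],0,0,0.]))[0,0]
    return np.array(p["origin"]),R.from_quat(p["rotation"]).apply([a[0],-a[1],-1])
def plane(c,u,v,z,p=None):
    o,d=ray(c,u,v,p); return o+d*(z-o[2])/d[2]
def tri(c1,u1,v1,c2,u2,v2):
    o,d=ray(c1,u1,v1);O,D=ray(c2,u2,v2)
    t=np.linalg.lstsq(np.c_[d,-D],O-o,rcond=None)[0]; return (o+d*t[0]+O+D*t[1])/2, np.linalg.norm(o+d*t[0]-O-D*t[1])
def delta(x,y,z):
    "tool-frame shift in mm from present TCP to a world point"
    s=r.read_state(); return np.round(R.from_quat(s["orientation"]).inv().apply(np.array([x,y,z])-s["ee_pos"])*1000,1)
E
python3 - <<'E'
from h import *
np.set_printoptions(precision=3,suppress=True)
for n,u,v in [("pink base",240,325),("blue base",368,380),("pole base",367,400),("blender base",400,290)]: print(n,plane("scene",u,v,0))
for n,a in {"pink top":(207,165,441,72),"flag pole top":(379,240,409,32),"blue top":(378,288,379,112),"blender top":(416,135,312,75),"grey box":(185,205,437,160)}.items(): print(n,*tri("scene",*a[:2],"side",*a[2:]))
f=cv2.imread("pics/scene0.png"); g=cv2.imread("pics/side0.png")
a=cv2.resize(f[110:250,220:380],(640,560),interpolation=3); cv2.imwrite("pics/crop1.png",a)
s=r.read_state();print(R.from_quat(s["orientation"]).as_matrix())
E
```

```text
pink base [ 0.357 -0.122  0.   ]
blue base [ 0.493 -0.329  0.   ]
pole base [ 0.472 -0.356  0.   ]
blender base [ 0.652 -0.213  0.   ]
pink top [ 0.36  -0.107  0.368] 0.0005527608337783649
flag pole top [ 0.442 -0.368  0.423] 0.0005201535196473189
blue top [ 0.501 -0.311  0.229] 0.005696183338370388
blender top [ 0.651 -0.182  0.342] 0.01553762110762341
grey box [ 0.344 -0.007  0.219] 0.011720970553954529
[[ 0.944  0.33   0.   ]
 [ 0.33  -0.944 -0.   ]
 [ 0.     0.    -1.   ]]
```

View pics/crop1.png

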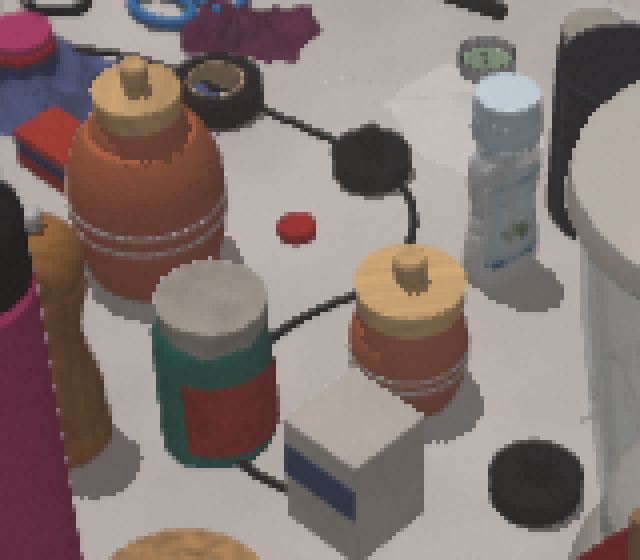

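The crop shows the wooden small lid with knob on the big jar (crop 135,85). The black look-alikes are at (372,160) and (535,483). I'll start with lid_large → mat. First move: up, then over the obstacles.

```bash
python3 -m inch '[{"fingers":-1,"dp":[0,0,-45],"rotation":[0,0,0]},{"fingers":-1,"dp":[0,0,-45],"rotation":[0,0,0]},{"fingers":-1,"dp":[0,0,-45],"rotation":[0,0,0]},{"fingers":-1,"dp":[0,0,-45],"rotation":[0,0,0]},{"fingers":-1,"dp":[0,0,-45],"rotation":[0,0,0]},{"fingers":-1,"dp":[0,0,-45],"rotation":[0,0,0]},{"fingers":-1,"dp":[0,0,0],"rotation":[0,0,0]},{"fingers":-1,"dp":[0,0,0],"rotation":[0,0,0]}]' 40; python3 -c "
from h import *
print(delta(.466,-.18,.5), r.read_state()['q'])"
```

```text
t: 1.9
ee_pos: [0.2232, -0.6375, 0.5037]
orientation: [0.986, 0.168, 0.0, 0.002]
ft_force: [0.1, -0.1, -1.0]
grip_width: 0.0856
gripper_force: 0.0
[ 380.4 -351.6    2.1] [-1.27090524e+00  2.29152776e-01  1.15983896e+00  1.33068596e-05
  1.74812070e+00 -3.69013329e-02]
```

```bash
python3 -m inch '[{"fingers":-1,"dp":[34,-31,0],"rotation":[0,0,0]},{"fingers":-1,"dp":[34,-31,0],"rotation":[0,0,0]},{"fingers":-1,"dp":[34,-31,0],"rotation":[0,0,0]},{"fingers":-1,"dp":[34,-31,0],"rotation":[0,0,0]},{"fingers":-1,"dp":[34,-31,0],"rotation":[0,0,0]},{"fingers":-1,"dp":[34,-31,0],"rotation":[0,0,0]},{"fingers":-1,"dp":[34,-31,0],"rotation":[0,0,0]},{"fingers":-1,"dp":[34,-31,0],"rotation":[0,0,0]}]'; python3 -c "
from h import *
print(delta(.466,-.18,.3), r.read_state()['q'])"
```

```text
t: 2.7
ee_pos: [0.3979, -0.3111, 0.4987]
orientation: [0.986, 0.167, -0.001, -0.001]
ft_force: [0.8, 0.3, 0.4]
grip_width: 0.0853
gripper_force: 0.0
[ 107.9 -100.6  198.8] [-7.12911866e-01 -1.05598693e-01  1.52250364e+00  9.10762041e-05
  1.72846281e+00  5.21455836e-01]
```

```bash
python3 -m inch '[{"fingers":-1,"dp":[36,-33.5,0],"rotation":[0,0,0]},{"fingers":-1,"dp":[36,-33.5,0],"rotation":[0,0,0]},{"fingers":-1,"dp":[36,-33.5,0],"rotation":[0,0,0]},{"fingers":-1,"dp":[0,0,45],"rotation":[0,0,0]},{"fingers":-1,"dp":[0,0,45],"rotation":[0,0,0]},{"fingers":-1,"dp":[0,0,45],"rotation":[0,0,0]},{"fingers":-0.6,"dp":[0,0,45],"rotation":[0,0,0]},{"fingers":-0.6,"dp":[0,0,0],"rotation":[0,0,0]}]'; python3 - <<'E'
from h import *
print(delta(.466,-.18,.3), r.read_state()['q'])
w=grab_frame("wrist")
cv2.imwrite("pics/w1.png",cv2.cvtColor(w,cv2.COLOR_RGB2BGR))
for n in ["lid_large","jar_medium"]:
  print(n,[(round(d["conf"],2),np.round(d["position"],4)) for d in nets.pinpoint("wrist",n)[:3]])
s=grab_frame("side")
cv2.imwrite("pics/s1.png",cv2.cvtColor(s,cv2.COLOR_RGB2BGR))
E
```

```text
t: 3.5
ee_pos: [0.4602, -0.1796, 0.3097]
orientation: [0.986, 0.168, -0.009, -0.006]
ft_force: [-0.6, 0.0, -0.6]
grip_width: 0.0682
gripper_force: 0.0
[5.5 2.5 9.6] [-4.22444292e-01 -1.09729402e-01  1.86172027e+00  9.05466981e-06
  1.41051424e+00  8.11219388e-01]
lid_large [(0.8, array([ 0.4639, -0.1782,  0.087 ]))]
jar_medium []
```

View pics/w1.png

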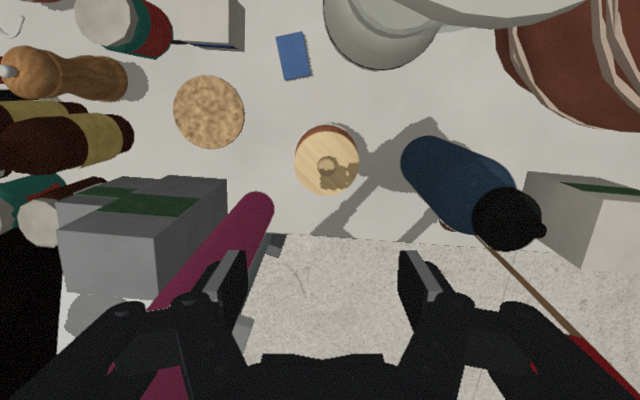

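View pics/s1.png

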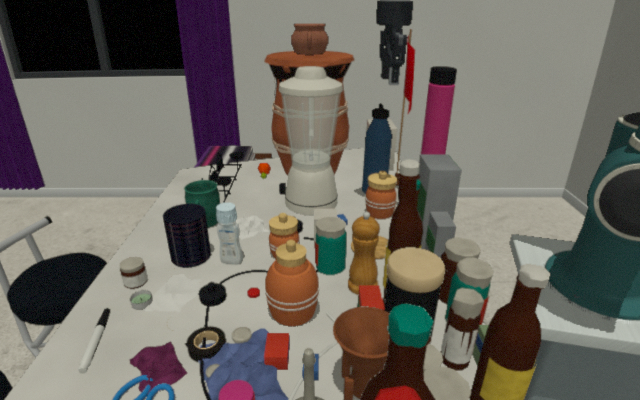

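Wrist view: lid_large at (327,160) on the medium jar, mat at (208,112), carton at (293,56), pink flask at (260,210) and blue bottle at (460,190). The side view shows the gripper clear above everything. Next I'll fit the lid silhouette for a precise centre.

```bash
cat >> h.py <<'E'
from scipy.optimize import minimize
LID={"lid_small":(.049,.016),"lid_medium":(.059,.018),"lid_large":(.069,.020)}
def proj(P,p):
    q=R.from_quat(p["rotation"]).inv().apply(P-np.array(p["origin"])); a=np.c_[q[:,0],-q[:,1]]/-q[:,2:]
    a=a*(1+p["k1"]*(a**2).sum(1,keepdims=True)); return a*[p["fx"],p["fy"]]+[p["cx"],p["cy"]]
TH=np.linspace(0,2*np.pi,60); C=np.c_[np.cos(TH),np.sin(TH),0*TH]
def sil(parts,x,y,z,p):
    m=np.zeros((1600,2560),np.uint8)
    for pr in parts:   # each part: convex list of (diam,height)
        P=np.vstack([C*d/2+[x,y,z+h] for d,h in pr])
        cv2.fillConvexPoly(m,cv2.convexHull((proj(P,p)*4+1.5).astype(np.float32)).astype(np.int32),1)
    return cv2.resize(m.astype(np.float32),(640,400),interpolation=cv2.INTER_AREA)
def fitm(mask,parts,x,y,z,p):
    f=lambda v: -np.minimum(s:=sil(parts,v[0],v[1],z,p),mask).sum()/np.maximum(s,mask).sum()
    o=minimize(f,[x,y],method="Nelder-Mead",options=dict(initial_simplex=[[x,y],[x+.005,y],[x,y+.005]],xatol=1e-4,fatol=1e-5))
    return np.round(o.x,4),round(-o.fun,3)
def lidparts(n):
    D,k=LID[n]; return [[(D,0),(D,.015)],[(k,.018),(k,.033)],[(k*.7,.015),(k*.7,.02)]]
def fitlid(c,n,x,y,z,p=None):
    p=p or camera_params(c); grab_frame(c); out=[]
    for d in nets.masks_of(c,n)[:3]:
        ys,xs=np.nonzero(d["mask"]); u=proj(np.array([[x,y,z+.012]]),p)[0]
        if np.hypot(*(u-[xs.mean(),ys.mean()]))<25: out.append((c,round(d["conf"],2),*fitm(d["mask"].astype(np.float32),lidparts(n),x,y,z,p)))
    return out
E
python3 - <<'E'
from h import *
for c in ("wrist","scene","side"):
    print(fitlid(c,"lid_large",.4657,-.1797,.082))
print(delta(.4657,-.1797,.12),r.read_state()["ee_pos"])
E
```

```text
[('wrist', 0.92, array([ 0.4658, -0.1786]), np.float64(0.967))]
[('scene', 0.96, array([ 0.4667, -0.1785]), np.float64(0.745))]
[('side', 0.57, array([ 0.4652, -0.1784]), np.float64(0.938))]
[ -1.   -4.1 203.1] [ 0.4673869  -0.18303316  0.32315811]
```

```bash
python3 -m inch '[{"fingers":-0.4,"dp":[0,-4.7,30],"rotation":[0,0,0]},{"fingers":-0.4,"dp":[0,0,40],"rotation":[0,0,0]},{"fingers":-0.4,"dp":[0,0,40],"rotation":[0,0,0]},{"fingers":-0.4,"dp":[0,0,40],"rotation":[0,0,0]},{"fingers":-0.4,"dp":[0,0,35],"rotation":[0,0,0]},{"fingers":-0.4,"dp":[0,0,20],"rotation":[0,0,0]},{"fingers":-0.4,"dp":[0,0,10],"rotation":[0,0,0]},{"fingers":-0.4,"dp":[0,0,0],"rotation":[0,0,0]}]'; python3 -c "
from h import *
print(delta(.4658,-.1786,.1), r.read_state()['ft_force'],r.read_state()['ee_pos'])"
```

```text
t: 4.8
ee_pos: [0.4643, -0.1779, 0.1053]
orientation: [0.986, 0.168, -0.001, -0.001]
ft_force: [0.2, -0.0, -0.1]
grip_width: 0.0599
gripper_force: 0.0
[1.2 1.2 5.3] [ 0.21867142 -0.03949973 -0.084474  ] [ 0.46432748 -0.1778613   0.10532113]
```

```bash
python3 -m inch '[{"fingers":-0.4,"dp":[1,1,4],"rotation":[0,0,0]},{"fingers":0.2,"dp":[0,0,0],"rotation":[0,0,0]},{"fingers":1,"dp":[0,0,0],"rotation":[0,0,0]},{"fingers":1,"dp":[0,0,0],"rotation":[0,0,0]},{"fingers":1,"dp":[0,0,0],"rotation":[0,0,0]},{"fingers":1,"dp":[0,0,0],"rotation":[0,0,0]},{"fingers":1,"dp":[0,0,0],"rotation":[0,0,0]},{"fingers":1,"dp":[0,0,0],"rotation":[0,0,0]}]' 40
```

```text
t: 5.6
ee_pos: [0.4672, -0.1792, 0.1035]
orientation: [0.986, 0.168, 0.001, 0.001]
ft_force: [-1.1, 0.8, 6.0]
grip_width: 0.0169
gripper_force: 39.3
```

```bash
python3 -m inch '[{"fingers":1,"dp":[0,0,-10],"rotation":[0,0,0]},{"fingers":1,"dp":[0,0,-20],"rotation":[0,0,0]},{"fingers":1,"dp":[0,0,-40],"rotation":[0,0,0]},{"fingers":1,"dp":[0,0,-40],"rotation":[0,0,0]},{"fingers":1,"dp":[0,0,-40],"rotation":[0,0,0]},{"fingers":1,"dp":[0,0,0],"rotation":[0,0,0]},{"fingers":1,"dp":[0,0,0],"rotation":[0,0,0]},{"fingers":1,"dp":[0,0,0],"rotation":[0,0,0]}]'; python3 - <<'E'
from h import *
p=r.read_state()["ee_pos"];print(p)
for c in ("side","wrist"):
    f=grab_frame(c); cv2.imwrite(f"pics/{c}2.png",cv2.cvtColor(f,cv2.COLOR_RGB2BGR))
    print(fitlid(c,"lid_large",p[0],p[1],p[2]-.017))
a=cv2.imread("pics/side2.png")[90:240,320:440]; b=cv2.imread("pics/wrist2.png")
cv2.imwrite("pics/c2.png",np.hstack([cv2.resize(a,(320,400),interpolation=3),cv2.resize(b[:,100:540],(440,400))]))
E
```

```text
t: 6.4
ee_pos: [0.4651, -0.1783, 0.2507]
orientation: [0.986, 0.168, -0.001, -0.001]
ft_force: [0.4, -0.1, -0.9]
grip_width: 0.0169
gripper_force: 39.3
[ 0.4650966  -0.17826105  0.25067601]
[('side', 0.76, array([ 0.4636, -0.1611]), np.float64(0.75))]
[('wrist', 0.86, array([ 0.4652, -0.1779]), np.float64(0.694))]
```

View pics/c2.png

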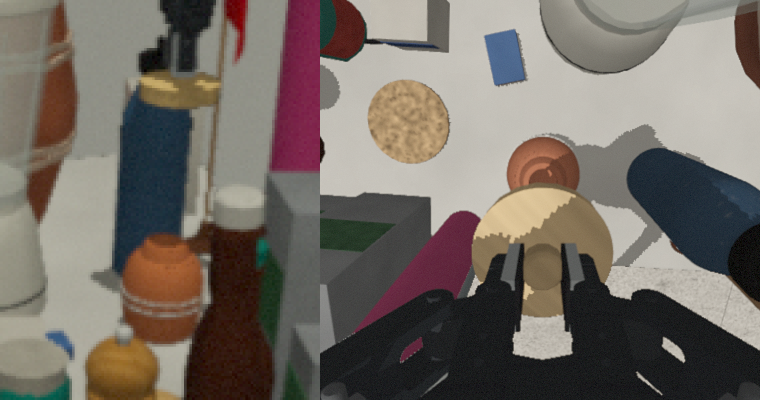

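The lid hangs level and centred in the fingers, and the medium jar still stands at about (160,290) in the side crop. Measuring the mat and the bare jar.

```bash
python3 - <<'E'
from h import *
for c in ("scene","side","wrist"):
    grab_frame(c)
    for n in ("jar_medium","cork_mat"): print(c,n,[(round(d["conf"],2),np.round(d["position"],4)) for d in nets.pinpoint(c,n)[:2]])
print(delta(.4645,-.013,.25),r.read_state()["ee_pos"],r.read_state()["q"])
E
```

```text
scene jar_medium [(0.78, array([ 0.4658, -0.1789,  0.0021])), (0.73, array([0.6431, 0.0598, 0.0044]))]
scene cork_mat [(0.74, array([ 0.4656, -0.0163,  0.0058]))]
side jar_medium [(0.66, array([ 0.4666, -0.178 ,  0.0039])), (0.59, array([0.6411, 0.0594, 0.001 ]))]
side cork_mat [(0.77, array([ 0.4617, -0.0167,  0.0029]))]
wrist jar_medium [(0.91, array([ 0.47  , -0.1759, -0.0017]))]
wrist cork_mat [(0.92, array([ 0.4651, -0.0118,  0.0035]))]
[  53.1 -157.1    2.3] [ 0.46631454 -0.17878108  0.25235974] [-4.15981789e-01 -8.57115315e-02  1.94395060e+00 -7.31088102e-06
  1.28321519e+00  8.18007475e-01]
```

```bash
python3 -m inch '[{"fingers":1,"dp":[13.3,-39.3,0],"rotation":[0,0,0]},{"fingers":1,"dp":[13.3,-39.3,0],"rotation":[0,0,0]},{"fingers":1,"dp":[13.3,-39.3,0],"rotation":[0,0,0]},{"fingers":1,"dp":[13.3,-39.3,0],"rotation":[0,0,0]},{"fingers":1,"dp":[0,0,30],"rotation":[0,0,0]},{"fingers":1,"dp":[0,0,40],"rotation":[0,0,0]},{"fingers":1,"dp":[0,0,40],"rotation":[0,0,0]},{"fingers":1,"dp":[0,0,0],"rotation":[0,0,0]}]'; python3 - <<'E'
from h import *
print(delta(.4645,-.0135,.0265),delta(*camera_params("wrist")["origin"]),r.read_state()["q"],r.read_state()["ft_force"])
f=grab_frame("wrist"); cv2.imwrite("pics/w3.png",cv2.cvtColor(f,cv2.COLOR_RGB2BGR))
E
```

```text
t: 7.95
ee_pos: [0.4594, -0.0121, 0.1368]
orientation: [0.986, 0.168, -0.006, -0.001]
ft_force: [-1.4, 0.6, -1.0]
grip_width: 0.0169
gripper_force: 39.4
[  5.6   3.5 110.2] [ 7.08e+01 -1.00e-01 -1.42e+02] [-8.06350305e-02 -5.87188594e-02  2.14125766e+00 -1.18842758e-05
  1.07083907e+00  1.15284835e+00] [-1.44973336  0.58299807 -0.9716698 ]
```

View pics/w3.png

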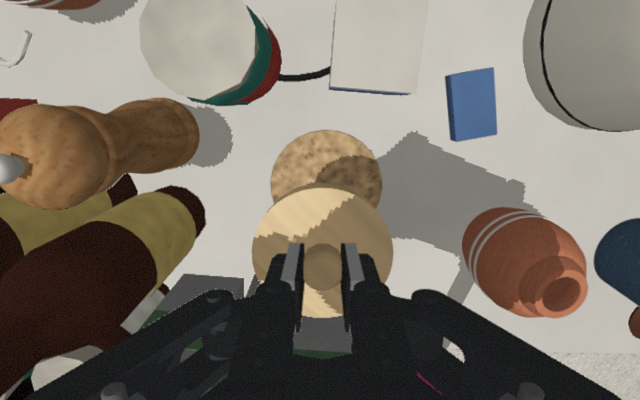

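```bash
python3 - <<'E'
from h import *
a=[plane("wrist",u,v,z).round(3) for z in (.13,.22) for u,v in [(180,276),(243,278),(300,318),(345,320)]]
print(*a,sep="\n")
print(*[tri("scene",*s,"side",*t) for s,t in [((185,205),(458,161)),((205,222),(458,165))]])
p=camera_params("wrist"); o=[.4674,-.1835,.3232]; M=np.array([[.944,.33,0],[.33,-.944,0],[0,0,-1]])
p["origin"]=list(np.array(o)+M@[.0708,0,-.142])
print("from w1"); 
for z in (.13,.22): print(z,*[plane("wrist",u,v,z,p).round(3) for u,v in [(60,225),(228,180),(120,178),(150,245),(225,228)]])
E
```

```text
[0.424 0.053 0.13 ]
[0.434 0.021 0.13 ]
[ 0.421 -0.014  0.13 ]
[ 0.428 -0.037  0.13 ]
[0.487 0.028 0.22 ]
[0.491 0.015 0.22 ]
[0.485 0.001 0.22 ]
[ 0.488 -0.009  0.22 ]
(array([ 0.32432948, -0.01022667,  0.22245805]), np.float64(0.026196586526043758)) (array([ 0.33071344, -0.04427895,  0.20372141]), np.float64(0.048056917450440224))
from w1
0.13 [0.315 0.077 0.13 ] [ 0.429 -0.092  0.13 ] [0.393 0.018 0.13 ] [ 0.327 -0.027  0.13 ] [ 0.376 -0.102  0.13 ]
0.22 [0.374 0.013 0.22 ] [ 0.457 -0.11   0.22 ] [ 0.431 -0.03   0.22 ] [ 0.383 -0.063  0.22 ] [ 0.418 -0.118  0.22 ]
```

```bash
python3 - <<'E'
import cv2
a=cv2.imread("pics/w1.png")[160:320,40:300]; cv2.imwrite("pics/c3.png",cv2.resize(a,(780,480),interpolation=3))
E
```

```text
(no output)
```

View pics/c3.png

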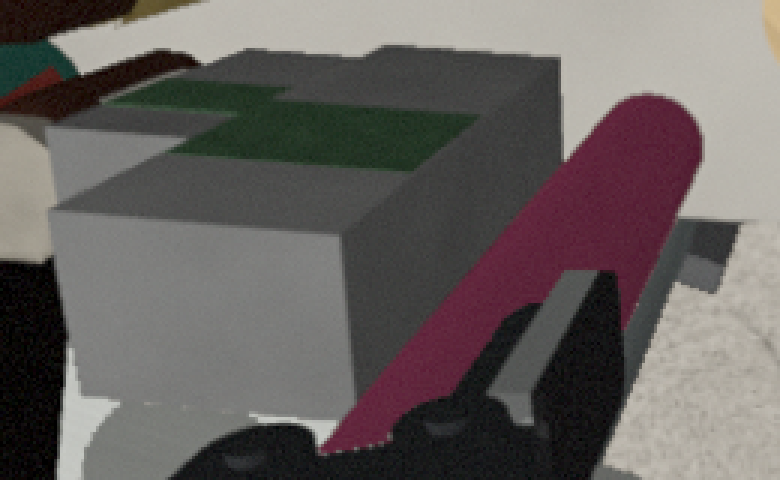

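The wrist view shows the lid over the mat (mat at 327,170). The crop shows a grey carton between the robot and the mat. Its far face is at x≈0.375, so the gripper clears it by about 5 cm. Descending.

```bash
python3 -m inch '[{"fingers":1,"dp":[5,2,20],"rotation":[0,0,0]},{"fingers":1,"dp":[0,0,30],"rotation":[0,0,0]},{"fingers":1,"dp":[0,0,30],"rotation":[0,0,0]},{"fingers":1,"dp":[0,0,15],"rotation":[0,0,0]},{"fingers":1,"dp":[0,0,7],"rotation":[0,0,0]},{"fingers":1,"dp":[0,0,4],"rotation":[0,0,0]},{"fingers":1,"dp":[0,0,0],"rotation":[0,0,0]},{"fingers":1,"dp":[0,0,0],"rotation":[0,0,0]}]'; python3 -c "
from h import *
print(delta(.4645,-.0135,.0265), r.read_state()['ft_force'],r.read_state()['ee_pos'])"
```

```text
t: 8.8
ee_pos: [0.4714, -0.0132, 0.0378]
orientation: [0.986, 0.168, 0.001, 0.0]
ft_force: [-0.5, 0.2, -0.7]
grip_width: 0.0171
gripper_force: 39.4
[-6.6 -2.  11.3] [-0.46622905  0.21177641 -0.65949699] [ 0.47137562 -0.01320815  0.03780275]
```

```bash
python3 -m inch '[{"fingers":1,"dp":[-4,0,4],"rotation":[0,0,0]},{"fingers":1,"dp":[0,0,3],"rotation":[0,0,0]},{"fingers":1,"dp":[0,0,2],"rotation":[0,0,0]},{"fingers":1,"dp":[0,0,1],"rotation":[0,0,0]},{"fingers":1,"dp":[0,0,0],"rotation":[0,0,0]},{"fingers":1,"dp":[0,0,0],"rotation":[0,0,0]},{"fingers":1,"dp":[0,0,0],"rotation":[0,0,0]},{"fingers":1,"dp":[0,0,0],"rotation":[0,0,0]}]'; python3 -c "
from h import *
print(r.read_state()['ft_force'],r.read_state()['ee_pos'])
for i in range(3): grab_frame('side'); print(r.read_state()['ee_pos'])"
```

```text
t: 9.6
ee_pos: [0.4658, -0.0144, 0.0265]
orientation: [0.986, 0.168, -0.0, -0.0]
ft_force: [-2.9, -0.7, 4.6]
grip_width: 0.0165
gripper_force: 40.1
[-2.88648761 -0.66519863  4.59967158] [ 0.46582134 -0.01436016  0.02651872]
[ 0.46580672 -0.01433791  0.02651743]
[ 0.46579377 -0.01435761  0.02650407]
[ 0.46579121 -0.01435973  0.02649314]
```

```bash
python3 -m inch '[{"fingers":0.4,"dp":[0,0,0],"rotation":[0,0,0]},{"fingers":0,"dp":[0,0,0],"rotation":[0,0,0]},{"fingers":-0.2,"dp":[0,0,0],"rotation":[0,0,0]},{"fingers":-0.2,"dp":[0,0,-10],"rotation":[0,0,0]},{"fingers":-0.2,"dp":[0,0,-40],"rotation":[0,0,0]},{"fingers":-0.4,"dp":[0,0,-45],"rotation":[0,0,0]},{"fingers":-0.4,"dp":[0,0,-45],"rotation":[0,0,0]},{"fingers":-0.4,"dp":[0,0,-45],"rotation":[0,0,0]}]'; python3 - <<'E'
from h import *
for c in ("side","scene","wrist"): print(fitlid(c,"lid_medium",.6395,.0615,.064))
print(fitlid("side","lid_large",.4658,-.0144,.005),fitlid("wrist","lid_large",.4658,-.0144,.005))
print(delta(.6395,.0615,.25),r.read_state()["ee_pos"])
E
```

```text
t: 10.55
ee_pos: [0.4659, -0.0143, 0.2138]
orientation: [0.986, 0.168, 0.0, 0.0]
ft_force: [0.9, -1.6, 0.2]
grip_width: 0.0598
gripper_force: 0.0
[('side', 0.69, array([0.6427, 0.0562]), np.float64(0.93))]
[('scene', 0.97, array([0.6444, 0.0593]), np.float64(0.948))]
[]
[('side', 0.66, array([ 0.4559, -0.0175]), np.float64(0.27))] [('wrist', 0.7, array([ 0.4648, -0.0149]), np.float64(0.965))]
[189.6 -13.9 -41.1] [ 0.46494955 -0.01425824  0.2094713 ]
```

```bash
python3 -m inch '[{"fingers":-0.4,"dp":[38,-2,-20],"rotation":[0,0,0]},{"fingers":-0.4,"dp":[38,-2,-20],"rotation":[0,0,0]},{"fingers":-0.4,"dp":[38,-2,-20],"rotation":[0,0,0]},{"fingers":-0.4,"dp":[38,-2,-10],"rotation":[0,0,0]},{"fingers":-0.4,"dp":[38,-2,0],"rotation":[0,0,0]},{"fingers":-0.4,"dp":[0,0,0],"rotation":[0,0,0]},{"fingers":-0.4,"dp":[0,0,0],"rotation":[0,0,0]},{"fingers":-0.4,"dp":[0,0,0],"rotation":[0,0,0]}]'; python3 - <<'E'
from h import *
print(fitlid("wrist","lid_medium",.643,.058,.064))
f=grab_frame("wrist"); cv2.imwrite("pics/w4.png",cv2.cvtColor(f,cv2.COLOR_RGB2BGR))
for n in("jar_small","lid_medium"):print([(round(d["conf"],2),np.round(d["position"],4)) for d in nets.pinpoint("wrist",n)[:2]])
print(delta(.643,.058,.085),r.read_state()["ee_pos"])
E
```

```text
t: 11.85
ee_pos: [0.6409, 0.0575, 0.2799]
orientation: [0.986, 0.168, -0.001, -0.0]
ft_force: [-0.8, -0.9, 0.3]
grip_width: 0.0598
gripper_force: 0.0
[('wrist', 0.68, array([0.6418, 0.0586]), np.float64(0.972))]
[]
[(0.95, array([0.6423, 0.0575, 0.0655]))]
[ 1.500e+00 -1.000e-01  1.967e+02] [0.64150912 0.05743681 0.28171849]
```

View pics/w4.png

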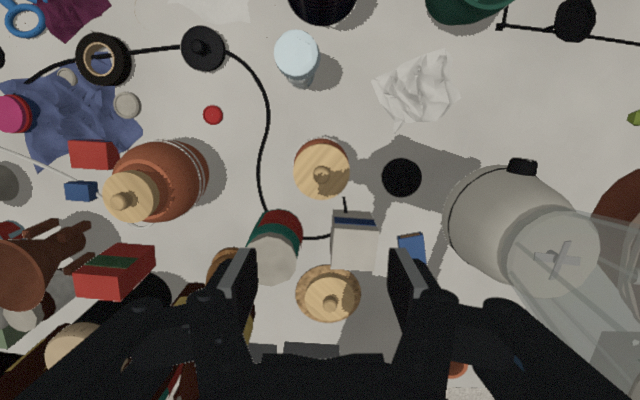

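lid_medium is at (322,168) on the small jar, and lid_large sits on the mat at (330,293). Descending.

```bash
python3 -m inch '[{"fingers":-0.4,"dp":[1,-0.5,35],"rotation":[0,0,0]},{"fingers":-0.4,"dp":[0,0,45],"rotation":[0,0,0]},{"fingers":-0.4,"dp":[0,0,45],"rotation":[0,0,0]},{"fingers":-0.4,"dp":[0,0,40],"rotation":[0,0,0]},{"fingers":-0.4,"dp":[0,0,20],"rotation":[0,0,0]},{"fingers":-0.4,"dp":[0,0,7],"rotation":[0,0,0]},{"fingers":-0.4,"dp":[0,0,0],"rotation":[0,0,0]},{"fingers":-0.4,"dp":[0,0,0],"rotation":[0,0,0]}]'; python3 -c "
from h import *
grab_frame('side');grab_frame('side');print(delta(.642,.058,.0845),r.read_state()['ft_force'])"
```

```text
t: 12.9
ee_pos: [0.6443, 0.0587, 0.0913]
orientation: [0.986, 0.168, 0.002, 0.0]
ft_force: [1.4, -0.4, -0.1]
grip_width: 0.0597
gripper_force: 0.0
[-2.9 -0.2  7.4] [0.44184085 1.09421096 0.78301231]
```

```bash
python3 -m inch '[{"fingers":-0.4,"dp":[-2,0,5],"rotation":[0,0,0]},{"fingers":-0.4,"dp":[0,0,2],"rotation":[0,0,0]},{"fingers":0.2,"dp":[0,0,0],"rotation":[0,0,0]},{"fingers":1,"dp":[0,0,0],"rotation":[0,0,0]},{"fingers":1,"dp":[0,0,0],"rotation":[0,0,0]},{"fingers":1,"dp":[0,0,0],"rotation":[0,0,0]},{"fingers":1,"dp":[0,0,0],"rotation":[0,0,0]},{"fingers":1,"dp":[0,0,0],"rotation":[0,0,0]}]' 40
```

```text
t: 13.8
ee_pos: [0.6413, 0.058, 0.0825]
orientation: [0.986, 0.168, 0.0, 0.0]
ft_force: [-0.2, 0.6, 0.5]
grip_width: 0.0154
gripper_force: 39.1
```

```bash
python3 -m inch '[{"fingers":1,"dp":[0,0,-10],"rotation":[0,0,0]},{"fingers":1,"dp":[0,0,-35],"rotation":[0,0,0]},{"fingers":1,"dp":[0,0,-45],"rotation":[0,0,0]},{"fingers":1,"dp":[0,0,-45],"rotation":[0,0,0]},{"fingers":1,"dp":[0,0,-35],"rotation":[0,0,0]},{"fingers":1,"dp":[-34.7,23.6,0],"rotation":[0,0,0]},{"fingers":1,"dp":[-34.7,23.6,0],"rotation":[0,0,0]},{"fingers":1,"dp":[-34.7,23.6,0],"rotation":[0,0,0]}]'; python3 -c "
from h import *
print(delta(.4665,-.1782,.25),r.read_state()['q'])"
```

```text
t: 14.6
ee_pos: [0.5654, -0.044, 0.2534]
orientation: [0.986, 0.168, 0.001, 0.0]
ft_force: [1.1, -0.6, -0.7]
grip_width: 0.0154
gripper_force: 39.1
[-137.8   93.8    3.3] [-1.21379970e-01  4.62695520e-02  1.81258890e+00 -2.83368081e-04
  1.28152619e+00  1.11150037e+00]
```

```bash
python3 -m inch '[{"fingers":1,"dp":[-34.7,23.6,0],"rotation":[0,0,0]},{"fingers":1,"dp":[-34.7,23.6,0],"rotation":[0,0,0]},{"fingers":1,"dp":[-34.7,23.6,0],"rotation":[0,0,0]},{"fingers":1,"dp":[-34.7,23.6,0],"rotation":[0,0,0]},{"fingers":1,"dp":[0,0,0],"rotation":[0,0,0]},{"fingers":1,"dp":[0,0,0],"rotation":[0,0,0]},{"fingers":1,"dp":[0,0,0],"rotation":[0,0,0]},{"fingers":1,"dp":[0,0,0],"rotation":[0,0,0]}]'; python3 - <<'E'
from h import *
g=r.read_state(); print(g["ee_pos"],g["grip_width"])
f=grab_frame("wrist"); cv2.imwrite("pics/w5.png",cv2.cvtColor(f,cv2.COLOR_RGB2BGR))
print([(round(d["conf"],2),np.round(d["position"],4)) for d in nets.pinpoint("wrist","jar_medium")[:2]])
p=g["ee_pos"]
for c in("wrist","side"): print(fitlid(c,"lid_medium",p[0],p[1],p[2]-.0185))
print(delta(.4665,-.1782,.1005))
E
```

```text
t: 15.4
ee_pos: [0.467, -0.1773, 0.2524]
orientation: [0.986, 0.168, 0.0, -0.0]
ft_force: [0.7, 0.9, -1.4]
grip_width: 0.0155
gripper_force: 39.2
[ 0.46701157 -0.17729793  0.25239684] 0.01545854753743545
[(0.79, array([ 4.659e-01, -1.775e-01,  2.000e-04]))]
[('wrist', 0.86, array([ 0.4682, -0.1767]), np.float64(0.702))]
[('side', 0.66, array([ 0.4679, -0.1772]), np.float64(0.743))]
[ -0.3   0.5 151.6]
```

View pics/w5.png

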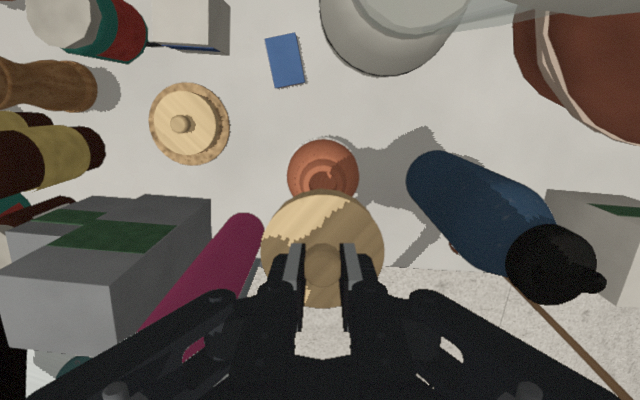

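Wrist view: the lid is level and centred in the fingers over the bare medium jar (323,172), with lid_large on the mat (188,123). Descending.

```bash
python3 -m inch '[{"fingers":1,"dp":[-1,0,30],"rotation":[0,0,0]},{"fingers":1,"dp":[0,0,40],"rotation":[0,0,0]},{"fingers":1,"dp":[0,0,40],"rotation":[0,0,0]},{"fingers":1,"dp":[0,0,15],"rotation":[0,0,0]},{"fingers":1,"dp":[0,0,10],"rotation":[0,0,0]},{"fingers":1,"dp":[0,0,8],"rotation":[0,0,0]},{"fingers":1,"dp":[0,0,0],"rotation":[0,0,0]},{"fingers":1,"dp":[0,0,0],"rotation":[0,0,0]}]'
```

```text
t: 16.5
ee_pos: [0.4664, -0.1789, 0.1103]
orientation: [0.986, 0.168, 0.001, 0.001]
ft_force: [-0.0, -0.5, -1.7]
grip_width: 0.0158
gripper_force: 39.2
```

```bash
python3 -m inch '[{"fingers":1,"dp":[0,0,4],"rotation":[0,0,0]},{"fingers":1,"dp":[0,0,3],"rotation":[0,0,0]},{"fingers":1,"dp":[0,0,2],"rotation":[0,0,0]},{"fingers":1,"dp":[0,0,0],"rotation":[0,0,0]},{"fingers":1,"dp":[0,0,0],"rotation":[0,0,0]},{"fingers":1,"dp":[0,0,0],"rotation":[0,0,0]},{"fingers":1,"dp":[0,0,0],"rotation":[0,0,0]},{"fingers":1,"dp":[0,0,0],"rotation":[0,0,0]}]'
```

```text
t: 17.3
ee_pos: [0.4656, -0.1786, 0.1005]
orientation: [0.986, 0.168, 0.0, 0.0]
ft_force: [-0.0, 0.3, 1.2]
grip_width: 0.0156
gripper_force: 39.3
```

```bash
python3 -m inch '[{"fingers":0.4,"dp":[0,0,0],"rotation":[0,0,0]},{"fingers":0,"dp":[0,0,0],"rotation":[0,0,0]},{"fingers":-0.3,"dp":[0,0,0],"rotation":[0,0,0]},{"fingers":-0.3,"dp":[0,0,-10],"rotation":[0,0,0]},{"fingers":-0.3,"dp":[0,0,-40],"rotation":[0,0,0]},{"fingers":-0.4,"dp":[0,0,-45],"rotation":[0,0,0]},{"fingers":-0.4,"dp":[0,0,-45],"rotation":[0,0,0]},{"fingers":-0.4,"dp":[0,0,-45],"rotation":[0,0,0]}]'; python3 - <<'E'
from h import *
for c in("wrist","side"):
    print(fitlid(c,"lid_medium",.466,-.178,.082))
print(fitlid("side","lid_small",.5685,.228,.112),fitlid("scene","lid_small",.5685,.228,.112))
print(delta(.5685,.228,.29),r.read_state()["ee_pos"])
E
```

```text
t: 18.1
ee_pos: [0.4652, -0.1784, 0.2879]
orientation: [0.986, 0.168, 0.0, 0.0]
ft_force: [0.8, -1.0, 0.1]
grip_width: 0.0599
gripper_force: 0.0
[('wrist', 0.67, array([ 0.4666, -0.1783]), np.float64(0.961))]
[('side', 0.66, array([ 0.4677, -0.1783]), np.float64(0.909))]
[('side', 0.62, array([0.5677, 0.2279]), np.float64(0.939))] [('scene', 0.71, array([0.5702, 0.229 ]), np.float64(0.867))]
[ 232.4 -348.9   -6.4] [ 0.46438527 -0.17805692  0.2834055 ]
```

lid_medium is seated on the medium jar (fit 0.96 at the seated height). Now to lid_small.

```bash
python3 -m inch '[{"fingers":-0.4,"dp":[23.2,-34.9,-3],"rotation":[0,0,0]},{"fingers":-0.4,"dp":[23.2,-34.9,-3],"rotation":[0,0,0]},{"fingers":-0.4,"dp":[23.2,-34.9,-3],"rotation":[0,0,0]},{"fingers":-0.4,"dp":[23.2,-34.9,-3],"rotation":[0,0,0]},{"fingers":-0.4,"dp":[23.2,-34.9,-3],"rotation":[0,0,0]},{"fingers":-0.4,"dp":[23.2,-34.9,-3],"rotation":[0,0,0]},{"fingers":-0.4,"dp":[23.2,-34.9,-3],"rotation":[0,0,0]},{"fingers":-0.4,"dp":[23.2,-34.9,-3],"rotation":[0,0,0]}]'
```

```text
t: 19.3
ee_pos: [0.5477, 0.1479, 0.3075]
orientation: [0.986, 0.168, -0.002, 0.0]
ft_force: [0.7, -1.7, -0.1]
grip_width: 0.0598
gripper_force: 0.0
```

```bash
python3 -m inch '[{"fingers":-0.4,"dp":[23.2,-34.9,0],"rotation":[0,0,0]},{"fingers":-0.4,"dp":[23.2,-34.9,0],"rotation":[0,0,0]},{"fingers":-0.4,"dp":[0,0,0],"rotation":[0,0,0]},{"fingers":-0.4,"dp":[0,0,0],"rotation":[0,0,0]},{"fingers":-0.4,"dp":[0,0,0],"rotation":[0,0,0]},{"fingers":-0.4,"dp":[0,0,0],"rotation":[0,0,0]},{"fingers":-0.4,"dp":[0,0,0],"rotation":[0,0,0]},{"fingers":-0.4,"dp":[0,0,0],"rotation":[0,0,0]}]'; python3 - <<'E'
from h import *
print(fitlid("wrist","lid_small",.5685,.228,.112))
f=grab_frame("wrist"); cv2.imwrite("pics/w6.png",cv2.cvtColor(f,cv2.COLOR_RGB2BGR))
for n in("jar_large","jar_small"):print([(round(d["conf"],2),np.round(d["position"],4)) for d in nets.pinpoint("wrist",n)[:2]])
print(delta(.5685,.228,.131),r.read_state()["ee_pos"])
E
```

```text
t: 20.1
ee_pos: [0.5691, 0.2266, 0.3096]
orientation: [0.986, 0.167, 0.0, -0.0]
ft_force: [0.2, -0.5, -0.1]
grip_width: 0.06
gripper_force: 0.0
[('wrist', 0.72, array([0.5683, 0.2276]), np.float64(0.972))]
[]
[(0.57, array([ 0.6413,  0.0599, -0.001 ]))]
[ -0.4  -0.8 178.4] [0.569101   0.2273422  0.30944458]
```

View pics/w6.png

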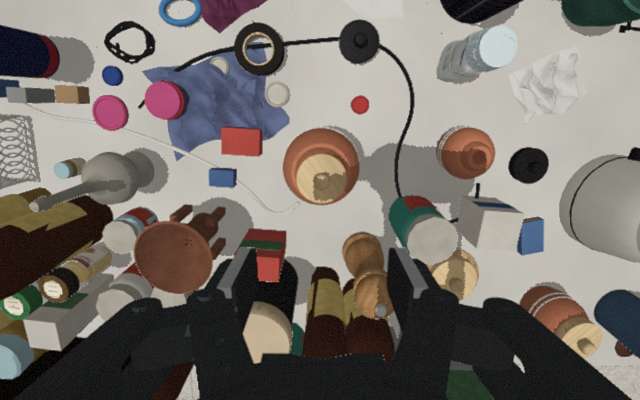

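Wrist view: the wooden lid_small is on the large jar at (324,184) and the bare small jar is at (466,153). The brown bottles sit under the gripper at about (330,300), so I'll check their distance first.

```bash
python3 - <<'E'
from h import *
for n,u,v in [("brown1 base",325,268),("brown2 base",345,280),("black jar base",275,260),("red box",262,232),("mill base",362,235),("brown pot rim near",173,222)]:
    print(n,plane("wrist",u,v,0).round(3),plane("wrist",u,v,.1).round(3))
E
```

```text
brown1 base [0.414 0.169 0.   ] [0.463 0.187 0.1  ]
brown2 base [0.404 0.133 0.   ] [0.456 0.159 0.1  ]
black jar base [0.401 0.244 0.   ] [0.453 0.246 0.1  ]
red box [0.438 0.275 0.   ] [0.482 0.27  0.1  ]
mill base [0.482 0.136 0.   ] [0.516 0.161 0.1  ]
brown pot rim near [0.41  0.403 0.   ] [0.46  0.369 0.1  ]
```

```bash
python3 -m inch '[{"fingers":-0.4,"dp":[-0.5,-0.5,30],"rotation":[0,0,0]},{"fingers":-0.4,"dp":[0,0,45],"rotation":[0,0,0]},{"fingers":-0.4,"dp":[0,0,45],"rotation":[0,0,0]},{"fingers":-0.4,"dp":[0,0,35],"rotation":[0,0,0]},{"fingers":-0.4,"dp":[0,0,14],"rotation":[0,0,0]},{"fingers":-0.4,"dp":[0,0,5],"rotation":[0,0,0]},{"fingers":-0.4,"dp":[0,0,0],"rotation":[0,0,0]},{"fingers":-0.4,"dp":[0,0,0],"rotation":[0,0,0]}]'
```

```text
t: 21.15
ee_pos: [0.5702, 0.2285, 0.1379]
orientation: [0.986, 0.168, 0.002, -0.0]
ft_force: [0.5, 0.1, 0.2]
grip_width: 0.0599
gripper_force: 0.0
```

```bash
python3 -m inch '[{"fingers":-0.4,"dp":[0,0,3.5],"rotation":[0,0,0]},{"fingers":-0.4,"dp":[0,0,0],"rotation":[0,0,0]},{"fingers":0.3,"dp":[0,0,0],"rotation":[0,0,0]},{"fingers":1,"dp":[0,0,0],"rotation":[0,0,0]},{"fingers":1,"dp":[0,0,0],"rotation":[0,0,0]},{"fingers":1,"dp":[0,0,0],"rotation":[0,0,0]},{"fingers":1,"dp":[0,0,0],"rotation":[0,0,0]},{"fingers":1,"dp":[0,0,0],"rotation":[0,0,0]}]' 40
```

```text
t: 21.95
ee_pos: [0.5687, 0.2279, 0.1321]
orientation: [0.986, 0.168, 0.0, -0.0]
ft_force: [-0.3, -1.0, 3.5]
grip_width: 0.0134
gripper_force: 39.1
```

```bash
python3 -m inch '[{"fingers":1,"dp":[0,0,-10],"rotation":[0,0,0]},{"fingers":1,"dp":[0,0,-30],"rotation":[0,0,0]},{"fingers":1,"dp":[0,0,-40],"rotation":[0,0,0]},{"fingers":1,"dp":[0,0,-40],"rotation":[0,0,0]},{"fingers":1,"dp":[2.5,36.7,0],"rotation":[0,0,0]},{"fingers":1,"dp":[2.5,36.7,0],"rotation":[0,0,0]},{"fingers":1,"dp":[2.5,36.7,0],"rotation":[0,0,0]},{"fingers":1,"dp":[2.5,36.7,0],"rotation":[0,0,0]}]'
```

```text
t: 22.75
ee_pos: [0.6266, 0.0915, 0.2524]
orientation: [0.986, 0.168, 0.0, -0.0]
ft_force: [0.5, 0.5, -0.0]
grip_width: 0.013
gripper_force: 39.1
```

```bash
python3 -m inch '[{"fingers":1,"dp":[2.5,36.7,0],"rotation":[0,0,0]},{"fingers":1,"dp":[0,0,0],"rotation":[0,0,0]},{"fingers":1,"dp":[0,0,0],"rotation":[0,0,0]},{"fingers":1,"dp":[0,0,0],"rotation":[0,0,0]},{"fingers":1,"dp":[0,0,0],"rotation":[0,0,0]},{"fingers":1,"dp":[0,0,0],"rotation":[0,0,0]},{"fingers":1,"dp":[0,0,0],"rotation":[0,0,0]},{"fingers":1,"dp":[0,0,0],"rotation":[0,0,0]}]'; python3 - <<'E'
from h import *
p=r.read_state()["ee_pos"];print(p,r.read_state()["grip_width"])
for c in("wrist","side","scene"):
    f=grab_frame(c); cv2.imwrite(f"pics/{c}7.png",cv2.cvtColor(f,cv2.COLOR_RGB2BGR))
    for n in("jar_small","jar_large"): print(c,n,[(round(d["conf"],2),np.round(d["position"],4)) for d in nets.pinpoint(c,n)[:2]])
    print(fitlid(c,"lid_small",p[0],p[1],p[2]-.0201))
print(delta(.641,.059,.0841))
E
```

```text
t: 23.55
ee_pos: [0.6407, 0.0594, 0.2519]
orientation: [0.986, 0.168, 0.0, -0.0]
ft_force: [-0.4, -0.6, -0.8]
grip_width: 0.014
gripper_force: 39.2
[0.6407326  0.05936025 0.25188104] 0.014037230702147768
wrist jar_small [(0.67, array([0.6414, 0.0643, 0.0017]))]
wrist jar_large [(0.88, array([ 0.5695,  0.228 , -0.0028]))]
[('wrist', 0.88, array([0.6409, 0.0591]), np.float64(0.664))]
side jar_small [(0.73, array([ 0.6426,  0.0623, -0.0012])), (0.51, array([0.7378, 0.1155, 0.0011]))]
side jar_large [(0.75, array([ 0.5694,  0.2314, -0.0027]))]
[('side', 0.75, array([0.6394, 0.0599]), np.float64(0.648))]
scene jar_small [(0.92, array([0.6426, 0.0554, 0.0037])), (0.67, array([ 0.4642, -0.174 ,  0.0828]))]
scene jar_large [(0.74, array([ 0.5681,  0.2304, -0.0013])), (0.5, array([0.6404, 0.0605, 0.2297]))]
[('scene', 0.62, array([0.6412, 0.0571]), np.float64(0.757))]
[  0.2  -0.2 167.6]
```

View pics/wrist7.png

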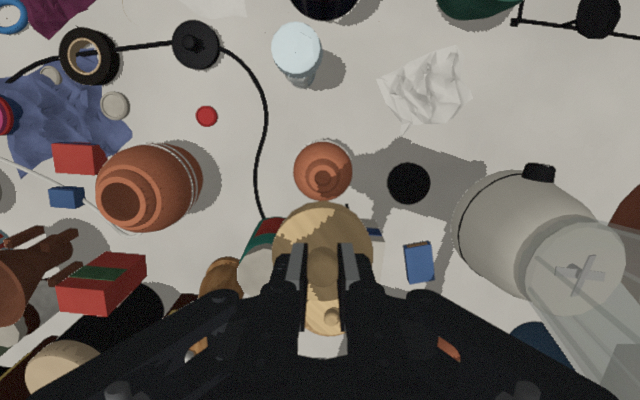

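```bash
python3 - <<'E'
from h import *
p=camera_params("wrist")
print(proj(np.array([[.6412,.0595,z] for z in (.0,.035,.062,.074)]),p).round(1))
w=grab_frame("wrist"); cv2.imwrite("pics/c7.png",cv2.cvtColor(cv2.resize(w[130:210,280:370],(720,640)[:2],interpolation=3)[:600],cv2.COLOR_RGB2BGR))
m=[d for d in nets.masks_of("wrist","jar_small") if d["mask"][170,323]]
if m:
    m=m[0]["mask"].copy(); xs=np.nonzero(m)[1]; ys=np.nonzero(m)[0]; print(xs.min(),xs.max(),ys.min())
    w0=[np.nonzero(m[v])[0][[0,-1]] for v in range(150,190,6)]; print(w0)
for x,y in [(.6412,.0595)]:
    P=proj(np.vstack([C*.066/2+[x,y,z] for z in(.02,.03,.04)]),p); print(P[:,0].min(),P[:,0].max(),P[:,1].min())
E
```

```text
[[322.  165.4]
 [321.9 171. ]
 [321.9 176.1]
 [321.9 178.7]]
292 352 140
[array([299, 345]), array([295, 349]), array([293, 351]), array([292, 352]), array([293, 352]), array([294, 350]), array([297, 347])]
291.5019788791365 352.3388542491513 139.3409817593637
```

View pics/c7.png

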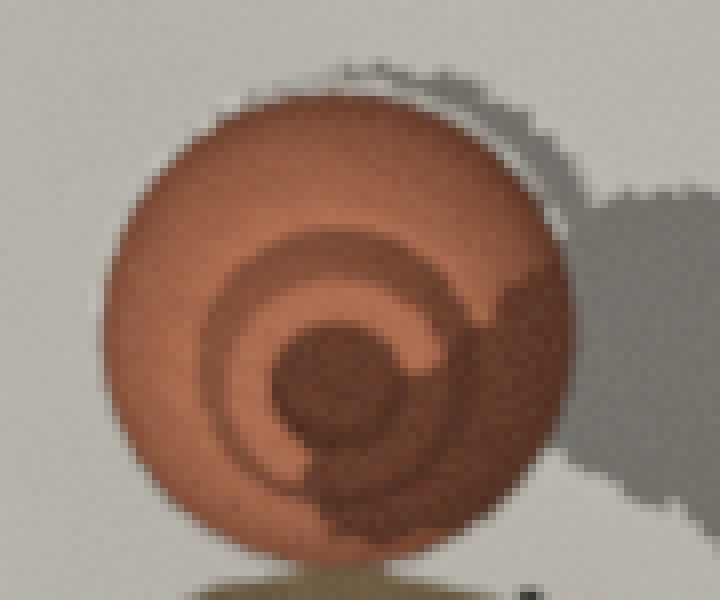

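The rim opening centre at crop (338,385), i.e. pixel (322,178), agrees with jar centre (0.6412, 0.0595). Descending.

```bash
python3 -m inch '[{"fingers":1,"dp":[0.5,0,30],"rotation":[0,0,0]},{"fingers":1,"dp":[0,0,45],"rotation":[0,0,0]},{"fingers":1,"dp":[0,0,45],"rotation":[0,0,0]},{"fingers":1,"dp":[0,0,20],"rotation":[0,0,0]},{"fingers":1,"dp":[0,0,10],"rotation":[0,0,0]},{"fingers":1,"dp":[0,0,8],"rotation":[0,0,0]},{"fingers":1,"dp":[0,0,0],"rotation":[0,0,0]},{"fingers":1,"dp":[0,0,0],"rotation":[0,0,0]}]'
```

```text
t: 25.2
ee_pos: [0.6427, 0.0591, 0.0955]
orientation: [0.986, 0.168, 0.001, 0.0]
ft_force: [0.6, -0.1, -0.2]
grip_width: 0.0133
gripper_force: 39.2
```

```bash
python3 -m inch '[{"fingers":1,"dp":[0,0,4],"rotation":[0,0,0]},{"fingers":1,"dp":[0,0,3],"rotation":[0,0,0]},{"fingers":1,"dp":[0,0,2],"rotation":[0,0,0]},{"fingers":1,"dp":[0,0,0],"rotation":[0,0,0]},{"fingers":1,"dp":[0,0,0],"rotation":[0,0,0]},{"fingers":1,"dp":[0,0,0],"rotation":[0,0,0]},{"fingers":1,"dp":[0,0,0],"rotation":[0,0,0]},{"fingers":1,"dp":[0,0,0],"rotation":[0,0,0]}]'
```

```text
t: 26.0
ee_pos: [0.6414, 0.059, 0.0849]
orientation: [0.986, 0.168, 0.0, 0.0]
ft_force: [0.3, 0.3, -0.2]
grip_width: 0.0138
gripper_force: 39.2
```

Within 1 mm of seating. One more millimetre down, release and rise.

```bash
python3 -m inch '[{"fingers":1,"dp":[0,0,1],"rotation":[0,0,0]},{"fingers":1,"dp":[0,0,0],"rotation":[0,0,0]},{"fingers":0.4,"dp":[0,0,0],"rotation":[0,0,0]},{"fingers":0,"dp":[0,0,0],"rotation":[0,0,0]},{"fingers":-0.4,"dp":[0,0,0],"rotation":[0,0,0]},{"fingers":-0.4,"dp":[0,0,-10],"rotation":[0,0,0]},{"fingers":-0.4,"dp":[0,0,-40],"rotation":[0,0,0]},{"fingers":-0.4,"dp":[0,0,-45],"rotation":[0,0,0]}]'
```

```text
t: 26.8
ee_pos: [0.6396, 0.0589, 0.1779]
orientation: [0.986, 0.168, -0.002, -0.0]
ft_force: [1.2, 0.9, -0.8]
grip_width: 0.0598
gripper_force: 0.0
```

```bash
python3 -m inch '[{"fingers":-0.4,"dp":[0,0,-45],"rotation":[0,0,0]},{"fingers":-0.4,"dp":[0,0,-45],"rotation":[0,0,0]},{"fingers":-0.4,"dp":[0,0,0],"rotation":[0,0,0]},{"fingers":-0.4,"dp":[0,0,0],"rotation":[0,0,0]},{"fingers":-0.4,"dp":[0,0,0],"rotation":[0,0,0]},{"fingers":-0.4,"dp":[0,0,0],"rotation":[0,0,0]},{"fingers":-0.4,"dp":[0,0,0],"rotation":[0,0,0]},{"fingers":-0.4,"dp":[0,0,0],"rotation":[0,0,0]}]'; python3 - <<'E'
from h import *
for c in("wrist","side","scene"): print(fitlid(c,"lid_small",.6412,.0595,.064))
print(delta(.465,-.0148,.27),r.read_state()["ee_pos"])
E
```

```text
t: 27.6
ee_pos: [0.6408, 0.059, 0.2673]
orientation: [0.986, 0.168, -0.001, -0.0]
ft_force: [-0.6, -0.0, -0.4]
grip_width: 0.06
gripper_force: 0.0
[('wrist', 0.84, array([0.6413, 0.0589]), np.float64(0.968))]
[('side', 0.67, array([0.6428, 0.0596]), np.float64(0.826)), ('side', 0.46, array([0.6133, 0.0462]), np.float64(0.219))]
[('scene', 0.82, array([0.6441, 0.0593]), np.float64(0.893))]
[-190.8   11.3   -1.3] [0.6413712  0.05897433 0.26873194]
```

```bash
python3 -m inch '[{"fingers":-0.4,"dp":[-38.1,2.2,0],"rotation":[0,0,0]},{"fingers":-0.4,"dp":[-38.1,2.2,0],"rotation":[0,0,0]},{"fingers":-0.4,"dp":[-38.1,2.2,0],"rotation":[0,0,0]},{"fingers":-0.4,"dp":[-38.1,2.2,0],"rotation":[0,0,0]},{"fingers":-0.4,"dp":[-38.1,2.2,0],"rotation":[0,0,0]},{"fingers":-0.4,"dp":[0,0,20],"rotation":[0,0,0]},{"fingers":-0.4,"dp":[0,0,0],"rotation":[0,0,0]},{"fingers":-0.4,"dp":[0,0,0],"rotation":[0,0,0]}]'; python3 - <<'E'
from h import *
print(fitlid("wrist","lid_large",.465,-.0148,.005)); grab_frame("side");grab_frame("side")
print(fitlid("wrist","lid_large",.465,-.0148,.005))
print(delta(.465,-.0148,.0255),r.read_state()["ee_pos"])
E
```

```text
t: 28.7
ee_pos: [0.4652, -0.0143, 0.2489]
orientation: [0.986, 0.168, -0.0, -0.0]
ft_force: [0.2, 0.7, 0.6]
grip_width: 0.06
gripper_force: 0.0
[('wrist', 0.57, array([ 0.4645, -0.0153]), np.float64(0.967))]
[('wrist', 0.65, array([ 0.4652, -0.0145]), np.float64(0.962))]
[-1.200e+00  2.000e-01  2.237e+02] [ 0.4659376  -0.01421184  0.24924422]
```

```bash
python3 -m inch '[{"fingers":-0.4,"dp":[-0.5,0,40],"rotation":[0,0,0]},{"fingers":-0.4,"dp":[0,0,45],"rotation":[0,0,0]},{"fingers":-0.4,"dp":[0,0,45],"rotation":[0,0,0]},{"fingers":-0.4,"dp":[0,0,45],"rotation":[0,0,0]},{"fingers":-0.4,"dp":[0,0,30],"rotation":[0,0,0]},{"fingers":-0.4,"dp":[0,0,13],"rotation":[0,0,0]},{"fingers":-0.4,"dp":[0,0,0],"rotation":[0,0,0]},{"fingers":-0.4,"dp":[0,0,0],"rotation":[0,0,0]}]'
```

```text
t: 29.8
ee_pos: [0.4662, -0.0146, 0.032]
orientation: [0.986, 0.168, 0.001, 0.0]
ft_force: [0.6, 0.2, -0.1]
grip_width: 0.06
gripper_force: 0.0
```

```bash
python3 -m inch '[{"fingers":-0.4,"dp":[0,0,4],"rotation":[0,0,0]},{"fingers":-0.4,"dp":[0,0,0],"rotation":[0,0,0]},{"fingers":0.3,"dp":[0,0,0],"rotation":[0,0,0]},{"fingers":1,"dp":[0,0,0],"rotation":[0,0,0]},{"fingers":1,"dp":[0,0,0],"rotation":[0,0,0]},{"fingers":1,"dp":[0,0,0],"rotation":[0,0,0]},{"fingers":1,"dp":[0,0,0],"rotation":[0,0,0]},{"fingers":1,"dp":[0,0,0],"rotation":[0,0,0]}]' 40
```

```text
t: 30.6
ee_pos: [0.4651, -0.0146, 0.0274]
orientation: [0.986, 0.168, 0.0, 0.0]
ft_force: [-1.7, -0.0, 5.4]
grip_width: 0.0167
gripper_force: 39.2
```

```bash
python3 -m inch '[{"fingers":1,"dp":[0,0,-12],"rotation":[0,0,0]},{"fingers":1,"dp":[0,0,-40],"rotation":[0,0,0]},{"fingers":1,"dp":[0,0,-45],"rotation":[0,0,0]},{"fingers":1,"dp":[0,0,-45],"rotation":[0,0,0]},{"fingers":1,"dp":[0,0,-45],"rotation":[0,0,0]},{"fingers":1,"dp":[0,0,-45],"rotation":[0,0,0]},{"fingers":1,"dp":[0,0,-30],"rotation":[0,0,0]},{"fingers":1,"dp":[29.8,-32.7,0],"rotation":[0,0,0]}]'
```

```text
t: 31.4
ee_pos: [0.4843, 0.0232, 0.2958]
orientation: [0.986, 0.165, 0.005, 0.002]
ft_force: [2.4, 0.6, -1.5]
grip_width: 0.0169
gripper_force: 39.3
```

```bash
python3 -m inch '[{"fingers":1,"dp":[29.8,-32.7,0],"rotation":[0,0,0]},{"fingers":1,"dp":[29.8,-32.7,0],"rotation":[0,0,0]},{"fingers":1,"dp":[29.8,-32.7,0],"rotation":[0,0,0]},{"fingers":1,"dp":[29.8,-32.7,0],"rotation":[0,0,0]},{"fingers":1,"dp":[29.8,-32.7,0],"rotation":[0,0,0]},{"fingers":1,"dp":[0,0,0],"rotation":[0,0,0]},{"fingers":1,"dp":[0,0,0],"rotation":[0,0,0]},{"fingers":1,"dp":[0,0,0],"rotation":[0,0,0]}]'; python3 - <<'E'
from h import *
for i in range(4): grab_frame("side")
p=r.read_state()["ee_pos"];print(p,r.read_state()["grip_width"])
print(fitlid("wrist","lid_large",p[0],p[1],p[2]-.0224))
w=grab_frame("wrist")
print(nets.pinpoint("wrist","jar_large")[:1])
q=camera_params("wrist"); P=proj(np.array([[.569,.229,z] for z in(.1,.112)]),q); print(P.round(1))
for d in nets.masks_of("wrist","jar_large")[:1]:
    m=d["mask"]; ys,xs=np.nonzero(m); print(d["conf"],xs.min(),xs.max(),ys.min())
for h in(.04,.05,.06):
    Q=proj(C*.046+[.569,.229,h],q); print(h,Q[:,0].min(),Q[:,0].max(),Q[:,1].min())
a=cv2.resize(w[100:250,240:420],(720,600),interpolation=3); cv2.imwrite("pics/c8.png",cv2.cvtColor(a,cv2.COLOR_RGB2BGR))
print(delta(.569,.229,.1244))
E
```

```text
t: 32.2
ee_pos: [0.568, 0.2289, 0.2886]
orientation: [0.986, 0.167, -0.0, 0.0]
ft_force: [-0.1, 0.1, -0.6]
grip_width: 0.0172
gripper_force: 39.4
[0.56841878 0.22853312 0.28920194] 0.01719208837728075
[('wrist', 0.81, array([0.5681, 0.2287]), np.float64(0.722))]
[{'position': [0.5659, 0.2279, -0.0013], 'conf': 0.68}]
[[322.7 176.6]
 [322.8 179.1]]
0.95 283 363 128
0.04 284.1477440683041 361.22364679607637 126.78685723089977
0.05 283.1970747079659 362.19490600513967 127.35085123564065
0.06 282.19799476657613 363.215768898181 127.94474272886929
[  0.2   0.4 164.6]
```

View pics/c8.png

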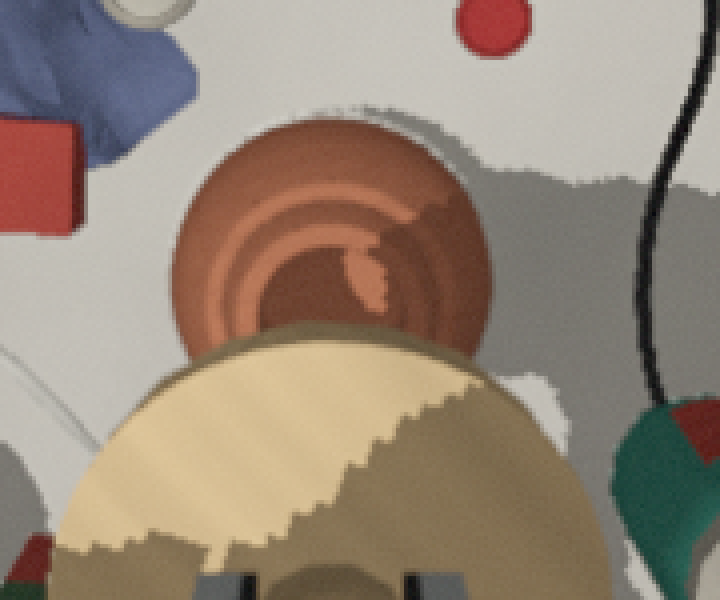

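The held lid is level and the jar outline fits (0.569, 0.229), right beneath it. Descending.

```bash
python3 -m inch '[{"fingers":1,"dp":[0,0,30],"rotation":[0,0,0]},{"fingers":1,"dp":[0,0,45],"rotation":[0,0,0]},{"fingers":1,"dp":[0,0,40],"rotation":[0,0,0]},{"fingers":1,"dp":[0,0,20],"rotation":[0,0,0]},{"fingers":1,"dp":[0,0,12],"rotation":[0,0,0]},{"fingers":1,"dp":[0,0,8],"rotation":[0,0,0]},{"fingers":1,"dp":[0,0,0],"rotation":[0,0,0]},{"fingers":1,"dp":[0,0,0],"rotation":[0,0,0]}]'
```

```text
t: 33.45
ee_pos: [0.5697, 0.2301, 0.1353]
orientation: [0.986, 0.168, 0.001, -0.0]
ft_force: [0.2, 0.4, -0.7]
grip_width: 0.0171
gripper_force: 39.4
```

```bash
python3 -m inch '[{"fingers":1,"dp":[0,0,4],"rotation":[0,0,0]},{"fingers":1,"dp":[0,0,3],"rotation":[0,0,0]},{"fingers":1,"dp":[0,0,2],"rotation":[0,0,0]},{"fingers":1,"dp":[0,0,0.5],"rotation":[0,0,0]},{"fingers":1,"dp":[0,0,0],"rotation":[0,0,0]},{"fingers":1,"dp":[0,0,0],"rotation":[0,0,0]},{"fingers":1,"dp":[0,0,0],"rotation":[0,0,0]},{"fingers":1,"dp":[0,0,0],"rotation":[0,0,0]}]'
```

```text
t: 34.25
ee_pos: [0.5686, 0.2298, 0.1244]
orientation: [0.986, 0.168, -0.0, -0.0]
ft_force: [-0.5, -0.4, 2.0]
grip_width: 0.0171
gripper_force: 39.6
```

```bash
python3 -m inch '[{"fingers":0.4,"dp":[0,0,0],"rotation":[0,0,0]},{"fingers":0,"dp":[0,0,0],"rotation":[0,0,0]},{"fingers":-0.4,"dp":[0,0,0],"rotation":[0,0,0]},{"fingers":-0.4,"dp":[0,0,-10],"rotation":[0,0,0]},{"fingers":-0.4,"dp":[0,0,-40],"rotation":[0,0,0]},{"fingers":-0.4,"dp":[0,0,-45],"rotation":[0,0,0]},{"fingers":-0.4,"dp":[0,0,-45],"rotation":[0,0,0]},{"fingers":-0.4,"dp":[0,0,-45],"rotation":[0,0,0]}]'; python3 - <<'E'
from h import *
for i in range(6): f=grab_frame("wrist")
for n,x,y,z in [("lid_large",.569,.229,.102),("lid_medium",.4665,-.1783,.082),("lid_small",.6413,.059,.064)]:
    for c in ("wrist","side","scene"): print(n,fitlid(c,n,x,y,z))
g=grab_frame("side")
for n in ("pepper_mill","match_carton","soap_bottle"): print(n,[np.round(d["position"],3) for d in nets.pinpoint("side",n)[:1]])
im=np.hstack([cv2.resize(f,(400,250)),cv2.resize(g,(400,250))]); z=np.hstack([cv2.resize(f[110:250,240:490],(400,300)),cv2.resize(g[150:330,230:470],(400,300))])
cv2.imwrite("pics/end.png",cv2.cvtColor(np.vstack([im,z]),cv2.COLOR_RGB2BGR))
E
```

```text
t: 35.05
ee_pos: [0.5685, 0.2296, 0.312]
orientation: [0.986, 0.168, 0.0, -0.0]
ft_force: [0.5, 0.5, -0.1]
grip_width: 0.0598
gripper_force: 0.0
lid_large [('wrist', 0.59, array([0.5684, 0.2295]), np.float64(0.974))]
lid_large [('side', 0.86, array([0.5692, 0.2297]), np.float64(0.951))]
lid_large [('scene', 0.69, array([0.5703, 0.2302]), np.float64(0.957))]
lid_medium [('wrist', 0.76, array([ 0.4677, -0.1779]), np.float64(0.807))]
lid_medium [('side', 0.52, array([ 0.4664, -0.1781]), np.float64(0.905))]
lid_medium [('scene', 0.86, array([ 0.4681, -0.1777]), np.float64(0.731))]
lid_small [('wrist', 0.86, array([0.6408, 0.0585]), np.float64(0.972))]
lid_small [('side', 0.6, array([0.6405, 0.0583]), np.float64(0.922))]
lid_small [('scene', 0.94, array([0.6442, 0.0601]), np.float64(0.862))]
pepper_mill [array([ 0.463,  0.126, -0.003])]
match_carton [array([ 0.569, -0.098, -0.004])]
soap_bottle [array([ 0.739,  0.113, -0.   ])]
```

View pics/end.png

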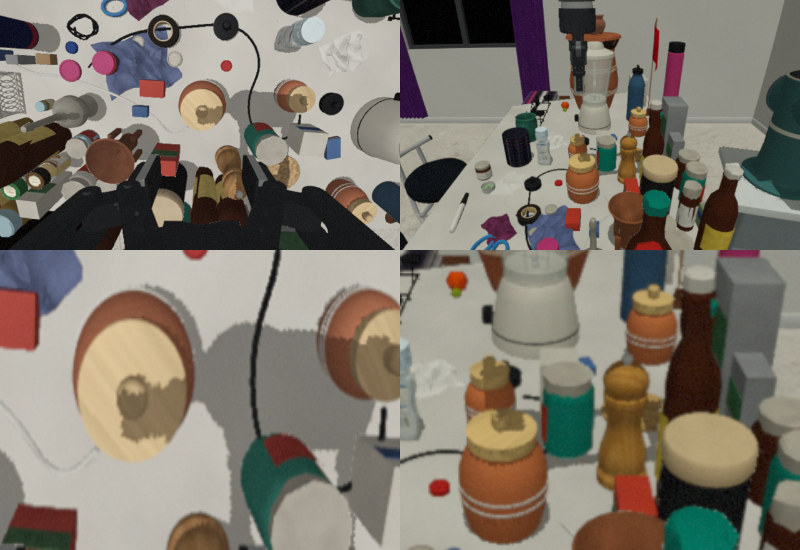

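All three lids sit level on their own jars: large at (503,435), small at (490,375) and medium at (652,298) in the composite. The bystanders haven't moved and the gripper is clear.

```bash
python3 -c "
from bench import r
print(r.finish_job())"
```

```text
the job is handed in; nothing more can be done
None
```

Every lid is on its own jar, sitting level and right down over the neck; the jars and bystanders are where they stood, and the job is handed in at about 36 s of the 102 s allowed.

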